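Snap a sample tube into the tube mixer

ROBOT

A 6-joint arm with a two-finger parallel gripper is mounted at the origin on a cart in front of the work surface, level with it; the furniture and walls round the work are solid. World frame = base frame: x ahead of the robot, y to its left, z up, the work surface at z = 0. Lengths are in m, angles in rad, forces in N, time in s.
With the tool pointing down it reaches from about 0.25 to 0.775 m from the base axis. Payload 4 kg.
Tool frame: the origin (TCP) lies at the very end of the fingers, on their centre line; the grasp point (between the pads) lies env.pinch_z behind it (env.pinch_z is the distance from the TCP to the grasp point, in m); z points along the fingers, y is the line along which they close (so a half turn about z gives the same grasp; the last joint's range is limited). The gripper opens to 94 mm and grips with 3 to 60 N. Pads are 16 mm wide; open, the fingers measure 119 mm over their backs; the gripper's body (75 mm by 177 mm) begins 78 mm behind the grasp point.
Start: joints at [1.017, 0.087, 1.371, -0, 1.684, -0.103], TCP at [0.24, 0.495, 0.206] pointing down, gripper open.
Joint ranges: [-3.1, 3.1], [-0.76, 2.03], [0.27, 2.55], [-1.08, 4.22], [0.17, 2.65], [-2.57, 2.57]. Speed limits (rad/s): [2.79, 2.79, 3.14, 3.14, 3.14, 3.14].

INTERFACE

Orientations are given as a unit quaternion [x, y, z, w].
In Python, from station import env gives the robot as it stands.
- The arm moves only by the tool play_rows, never from a script. Its argument "plan" is text: rows parted by semicolons, each of 7 numbers parted by spaces: the shift along the world's x, y, z in units of 30 mm (1.0 is 30 mm), then the turn, a rotation vector about the world's x, y, z in units of 6 degrees (1.0 is 6 degrees), then the finger opening in mm, from 0 to 94. A call has 1 to 10 rows; each row shifts and turns the commanded pose from where the row before left it; what a row does not reach is not made up. A row lasts 1/12 s, in which the tool goes at most 41.7 mm and 7.16 degrees, less where a joint would pass 70% of its speed; a pose out of reach is approached as far as the arm can. A call is refused whole if a number of a shift passes 1 or a number of a turn 1, either way. A call with a gripper value outside its range is refused whole. The fingers move at their own pace and stop on an object; "grip_force" is the grip in N (left out, the last holds). Time passes only in rows, so rows that do not move let the fingers close. It gives the time, the measured TCP pose, the force, the opening and the grip force at its end, in the units of the state.
- env.read_state(): the state, without advancing time (a new reading comes with each control period).
- env.grab_frame(name): name is "scene" or "top"; returns a dict with "frame" (480x640x3 uint8, blue, green, red), "depth" (480x640 float32, m along the optical axis (not along the pixel's ray), 0 where there is no reading), "K" (3x3 intrinsics, pixels), "k1" (the pictures are not rectified: a ray, as slopes to the right and down, at radius r is drawn at 1 + k1 r^2 times it, then the intrinsics apply), "camera_from_world" (4x4, takes a point from world to camera coordinates). Camera axes: x right, y down, z forward; pixel columns grow to the right and rows downward; lengths in m; the calibration is good to about 2 mm. A picture is of the moment at which its call begins.
- env.finish_job(): hands the job in; it is judged then, once.
The state is a dict: "time_s": time; "joint_positions": joint angles; "joint_vel": joint speeds; "effort": joint torques, N m; "position": TCP position; "tcp_rot": TCP orientation; "wrist_force": force on the tool from outside, world axes, zero at the start; "ft_torque": the same for the moment, N m; "gripper_width": finger opening in m; "grip_force": force on a finger pad.
Only numpy, scipy, OpenCV 4.12 (cv2) and the standard library are available. Lean on these libraries where they do the work, as an engineer would, in place of code of your own. Each camera call takes 0.05 s, during which the arm holds its last target. There are 200 camera calls.

TASK

Take the capped sample tube that lies on the small metal rest and load it into the one empty place of the tube mixer: lay it level over the two spring clips with its body centred between them and press it down until both clips snap shut round it and it sits fully home, then let go. The clips stand on a springy carrier that gives way under your push, so go by feel: press gently and stop once it has snapped in, never with more than about 15 N, since the tube is glass. Do not shove the gripper against the mixer, and leave the other tubes and the things on the bench as they are.

Things in the scene. Friction and masses are not known exactly. Their poses are not given: they have to be found in the camera images.
- tube: Sample tube to load: glass, bare body 12.5 mm in diameter, ribbed cap 15.8 mm, 81 mm long, about 20 g, lying level on the metal rest with its cap roughly towards the robot. Origin: centre of its foot (end away from the cap); z along the tube to the cap. Bare body z = 0 to 63 mm, cap 63 to 81 mm. May be loaded either way round.
- tube_mid (a point): Point on the tube's axis at the middle of its bare body, 31.5 mm from the foot; the place to grip it and the point that has to come to the clip point. Axes as the tube's.
- rest: Small aluminium rest, fixed to the bench: base 84 x 60 x 6 mm, two upright V-notched plates 5 mm thick, 22 mm either side of its middle, carry the tube; 39 mm between the plates are free for the fingers. Origin under the middle of its base, x along the tube, z up. The tube's axis lies 39 mm above the bench.
- mixer: Tube mixer, fixed: white base 210 x 176 x 8 mm, white housing 56 mm high on its far side from x = +71 mm, three equal places side by side, 50 mm apart. Origin under the middle place, x along the tubes, y across, z up. Each place: grey sprung carrier plate, on it two posts 20 mm either side of the middle along x, each 10 mm long in x, with a clip of two white spring leaves 8 mm wide on top.
- clip_a (a point): Seat point of the mixer's left (+y) place: on the seated tube's axis, midway between its clips. Unloaded 88 mm above the bench; sinks with its carrier. x along the tube, y across, z up. As all places: fingers fit between the posts (30 mm), down to the carrier plate 43 mm below this point. Leaf tips end 14 mm above it, about 26 mm apart; narrowest gap, 9 mm, is 5 mm above it.
- clip_b (a point): Seat point of the mixer's middle place: on the seated tube's axis, midway between its clips. Unloaded 88 mm above the bench; sinks with its carrier. x along the tube, y across, z up. As all places: tube touches the leaves about 10 mm above its seat; they resist with 10 to 13 N downward in all, then it snaps in, the force drops and they hold it. 1 mm sideways error bends leaves with about 10 N.
- clip_c (a point): Seat point of the mixer's right (-y) place: on the seated tube's axis, midway between its clips. Unloaded 88 mm above the bench; sinks with its carrier. x along the tube, y across, z up. As all places: the carrier sinks down on springs, by 8 to 24 mm before the snap (at most 30 mm): going just to the unloaded seat height seats no tube. Rates differ by place, 0.5 to 1.3 N per mm, unknown which.
- tube_left: Neighbouring sample tube, already clipped in one of the mixer's three places (which one varies). Same size and axes as the tube to be loaded: origin at the centre of its foot, z towards the cap; its body's middle lies 31.5 mm along z. Leave it in.
- tube_right: Neighbouring sample tube, already clipped in one of the mixer's three places (which one varies). Same size and axes as the tube to be loaded: origin at the centre of its foot, z towards the cap; its body's middle lies 31.5 mm along z. Leave it in.
- beaker: Clear plastic beaker, 53 mm wide, 67 mm high, standing on the bench; origin under its middle. Bystander.
- petri: Petri dish, 62 mm wide, 15 mm high, on the bench; origin under its middle. Bystander.
- tape: Roll of tape, 75 mm wide, 24 mm high, lying on the bench; origin under its middle. Bystander.

How it is judged:
By the outcome, as a careful person would: the job done as asked, in the order asked, and still so for the second after the job is handed in, with the robot touching nothing.
It also fails if it takes over 61 s, if anything falls off the work surface, if the arm or the gripper's body presses on something with over 40 N, if the wrist force passes 120 N, or if a joint passes its speed limit or range.

## Working session

There is one attempt and no reset: what is moved stays moved. The work goes in short steps, Python scripts to look and compute and a tool call to move; the robot and the scene stay as the last step left them, time stands still between calls to the robot, and variables do not carry over. Pictures are saved under pics/ and viewed, at most 10 in all, crops included, and the job is handed in when it is done.

Besides the shell and the picture viewer there is one more tool, called by a JSON object that holds its "api" and its "payload". play_rows: Moves the arm, as the interface text tells. Its arguments: {"type":"object","properties":{"plan":{"type":"string"},"grip_force":{"type":"number"}},"required":["plan"]}

```bash
ls; mkdir -p pics; python3 - <<'E'
from station import env
import cv2,numpy as np,pickle
print(env.pinch_z, env.read_state())
d={}
for n in("scene","top"):
    g=env.grab_frame(n); d[n]=g; cv2.imwrite(f"pics/{n}0.png",g["frame"]); print(n,g["K"],g["k1"],np.round(g["camera_from_world"],3).tolist())
pickle.dump(d,open("f0.pkl","wb"))
E
```

```text
pics
0.0188 {'time_s': 0.0, 'joint_positions': array([ 1.01684594e+00,  8.79404483e-02,  1.37225896e+00,  6.84044744e-06,
        1.68361059e+00, -1.03084497e-01]), 'joint_vel': array([-0.00128671,  0.00162965, -0.00115009,  0.00200414, -0.00036885,
        0.00020237]), 'effort': array([ 7.15681545e-04, -3.40180314e+01, -3.02427542e+01,  7.19314115e-02,
        3.30883171e-02, -1.92303301e-04]), 'position': array([0.23935851, 0.49456342, 0.20430976]), 'tcp_rot': array([ 2.23527866e-01,  9.74696909e-01, -1.04828661e-03, -3.60919574e-04]), 'wrist_force': array([ 0.5203015 , -0.18707907, -0.37845489]), 'ft_torque': array([ 0.00535661, -0.00833058,  0.02634154]), 'grip_force': 0.0, 'gripper_width': 0.09378443147910305}
scene [[444.35109896   0.         317.5742168 ]
 [  0.         444.35109896 243.65770273]
 [  0.           0.           1.        ]] 0.005180404592040683 [[-0.518, -0.856, 0.004, 0.289], [-0.366, 0.217, -0.905, 0.28], [0.774, -0.47, -0.425, 0.483], [0.0, 0.0, 0.0, 1.0]]
top [[440.56170602   0.         316.22876788]
 [  0.         440.56170602 241.15266001]
 [  0.           0.           1.        ]] 0.0018685200123223378 [[-0.005, -1.0, -0.029, 0.048], [-0.996, 0.008, -0.088, 0.562], [0.088, 0.028, -0.996, 0.887], [0.0, 0.0, 0.0, 1.0]]
```

View pics/top0.png

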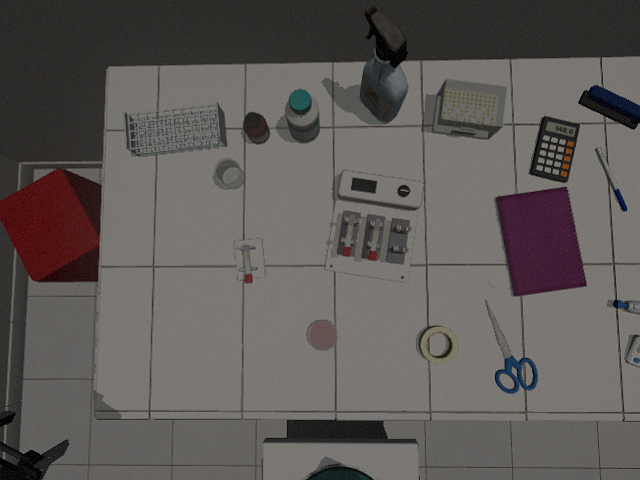

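View pics/scene0.png

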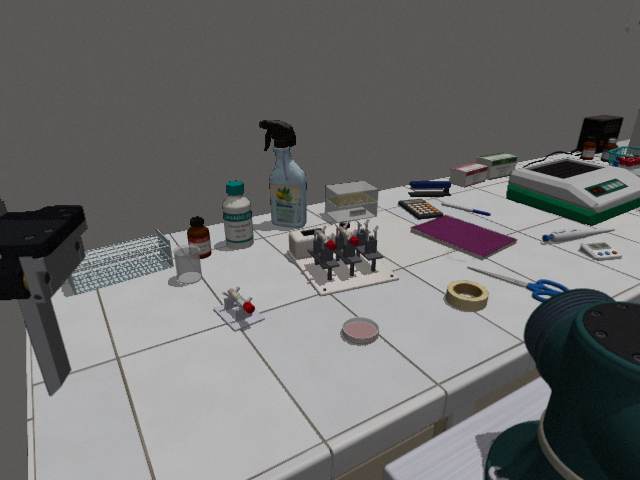

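The top view shows the tube on its rest at about (248,262) with the cap at the bottom. The mixer is at (375,235), with tubes in its left and middle places, so the right one (clip_c, ~(399,240)) is empty. I'll enlarge the crops.

```bash
cat > h.py <<'E'
import numpy as np,cv2
def project(g,P):
    c=np.atleast_2d(P)@g["camera_from_world"][:3,:3].T+g["camera_from_world"][:3,3]
    s=c[:,:2]/c[:,2:]; s=s*(1+g["k1"]*(s**2).sum(1,keepdims=True))
    return s*[g["K"][0,0],g["K"][1,1]]+g["K"][:2,2]
def ray(g,uv):
    s0=(np.atleast_2d(uv)-g["K"][:2,2])/[g["K"][0,0],g["K"][1,1]]; s=s0.copy()
    for _ in range(5): s=s0/(1+g["k1"]*(s**2).sum(1,keepdims=True))
    return np.c_[s,np.ones(len(s))]
def unproj(g,uv,z=None,depth=None):
    T=np.linalg.inv(g["camera_from_world"]); r=ray(g,uv); d=r@T[:3,:3].T; o=T[:3,3]
    t=depth if depth is not None else (z-o[2])/d[:,2]
    return o+d*np.reshape(t,(-1,1))
E
python3 - <<'E'
import pickle,cv2,numpy as np
d=pickle.load(open("f0.pkl","rb"));f=d["top"]["frame"]
a=cv2.convertScaleAbs(f[165:290,320:430],alpha=1.3)
b=cv2.convertScaleAbs(f[230:290,225:275],alpha=1.3)
a=cv2.resize(a,None,fx=4.8,fy=4.8,interpolation=cv2.INTER_CUBIC)
b=cv2.resize(b,(250,300),interpolation=cv2.INTER_CUBIC)
o=np.zeros((600,790,3),np.uint8);o[:,:528]=a;o[:300,535:785]=b
cv2.imwrite("pics/c.png",o)
E
```

```text
(no output)
```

View pics/c.png

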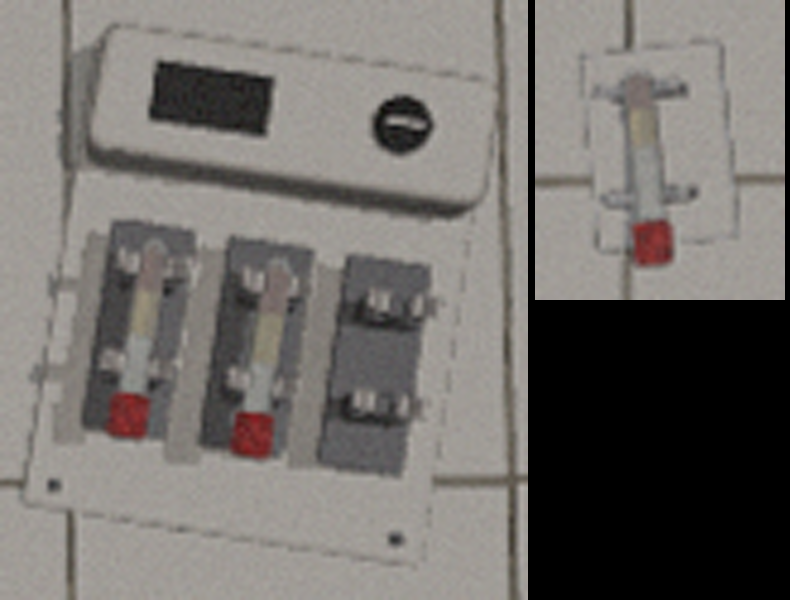

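The crop shows the left and middle neighbours with red caps at (128,415) and (252,433). The empty clips are at (397,305) and (382,403), and the rest tube runs from (638,80) to (652,243). Next I'll locate the caps from both cameras, fitting silhouette centroids.

```bash
cat >> h.py <<'E'
def avg(env,n,k=6):
    gs=[env.grab_frame(n) for _ in range(k)]; g=gs[0]
    g["frame"]=np.mean([x["frame"] for x in gs],0)
    D=np.array([x["depth"] for x in gs]); D[D==0]=np.nan; g["depth"]=np.nanmedian(D,0); return g
def red(g):
    f=g["frame"].astype(float); w=f[...,2]-np.maximum(f[...,0],f[...,1])
    return w
def blobs(g,th=45,lo=15,hi=600):
    w=red(g); n,l,st,c=cv2.connectedComponentsWithStats((w>th).astype(np.uint8))
    out=[]
    for i in range(1,n):
        if lo<st[i,4]<hi:
            x,y,ww,hh=st[i,:4]; sl=np.s_[y-3:y+hh+3,x-3:x+ww+3]; m=np.clip((w[sl]-15)/60,0,1)
            Y,X=np.mgrid[sl]; out.append((round((X*m).sum()/m.sum(),2),round((Y*m).sum()/m.sum(),2),int(st[i,4])))
    return out
def caphull(g,c,yaw,r=.0079,h=.009):
    # centroid of silhouette of a level cylinder centred at c, axis at yaw
    a=np.linspace(0,2*np.pi,40); ax=np.array([np.cos(yaw),np.sin(yaw),0]); s=np.array([-ax[1],ax[0],0])
    P=np.vstack([c+k*ax+r*(np.outer(np.cos(a),s)+np.outer(np.sin(a),[0,0,1])) for k in(-h,h)])
    H=cv2.convexHull(project(g,P).astype(np.float32)); M=cv2.moments(H); return np.array([M["m10"],M["m01"]])/M["m00"]
E
python3 - <<'E'
from h import *; from station import env; import pickle
np.set_printoptions(precision=4,suppress=True)
d={n:avg(env,n) for n in("top","scene")}; pickle.dump(d,open("f1.pkl","wb"))
for n in d: 
    print(n,blobs(d[n])); print(np.linalg.inv(d[n]["camera_from_world"])[:3,3])
t=d["top"]
off=np.array([320,165])
def pr(name,p,z):
    print(name,unproj(t,np.array(p)/4.8+off-0.4,z=z))
pr("holes",[(54,485),(396,540)],.008)
pr("base front corners",[(25,503),(420,562)],.008)
pr("leaf pairs far (z~.1)",[(378,300),(418,303)],.1)
pr("leaf pairs near",[(362,402),(402,404)],.1)
pr("tubes foot/cap L,M",[(154,247),(128,415),(280,267),(252,433)],.088)
print("rest tube",unproj(t,np.array([(638,80),(652,243)]-np.array([535,0]))/5+[225,230],z=.039))
for u,v in((348,249),(365,215),(398,240),(340,268),(375,185)): print(u,v,unproj(t,[(u,v)],depth=t["depth"][v,u]))
E
```

```text
top [(np.float64(569.98), np.float64(143.59), 20), (np.float64(568.29), np.float64(151.01), 23), (np.float64(566.68), np.float64(158.46), 21), (np.float64(565.04), np.float64(165.97), 23), (np.float64(563.38), np.float64(173.41), 22), (np.float64(346.38), np.float64(251.07), 58), (np.float64(372.33), np.float64(255.14), 53), (np.float64(248.03), np.float64(278.09), 44)]
[0.4822 0.0193 0.9337]Traceback (most recent call last):
  File "<stdin>", line 5, in <module>
  File "h.py", line 27, in blobs
    Y,X=np.mgrid[sl]; out.append((round((X*m).sum()/m.sum(),2),round((Y*m).sum()/m.sum(),2),int(st[i,4])))
                                         ~^~
ValueError: operands could not be broadcast together with shapes (16,27) (16,24)
```

```bash
sed -i 's/if lo<st\[i,4\]<hi:/if lo<st[i,4]<hi and 4<st[i,0]<600 and 4<st[i,1]<450:/' h.py
cat > a.py <<'E'
from h import *; import pickle; from scipy.optimize import least_squares
np.set_printoptions(precision=4,suppress=True)
d=pickle.load(open("f1.pkl","rb"))
print([tuple(map(float,b)) for b in blobs(d["scene"])])
t=d["top"]; off=np.array([320,165])
def pr(name,p,z):
    q=unproj(t,np.array(p)/4.8+off-0.4,z=z); print(name,q[:,:2].tolist() and np.round(q[:,:2],4).tolist(), "yaw01",np.degrees(np.arctan2(*(q[1]-q[0])[1::-1])))
pr("holes",[(54,485),(396,540)],.008)
pr("front corners",[(25,503),(420,562)],.008)
pr("leaf far",[(378,300),(418,303)],.1)
pr("leaf near",[(362,402),(402,404)],.1)
pr("L",[(154,247),(128,415)],.088);pr("M",[(280,267),(252,433)],.088)
q=unproj(t,np.array([(638,80),(652,243)]-np.array([535,0]))/5+[225,230]-np.array([.4,.4]),z=.039);print("rest",q)
for u,v in((348,249),(365,215),(398,240),(340,268),(375,185)): print(u,v,unproj(t,[(u,v)],depth=t["depth"][v,u]))
E
python3 a.py
```

```text
[(353.76, 240.12, 71.0), (195.11, 239.49, 32.0), (330.66, 244.13, 72.0), (248.19, 306.51, 101.0)]
holes [[0.5121, 0.0149], [0.4874, -0.1332]] yaw01 -99.47865263417955
front corners [[0.5044, 0.0277], [0.4778, -0.1434]] yaw01 -98.81296611326592
leaf far [[0.5814, -0.1131], [0.5801, -0.1288]] yaw01 -94.83454386130562
leaf near [[0.5411, -0.106], [0.5402, -0.1216]] yaw01 -93.2942341874089
L [[0.6051, -0.0257], [0.5374, -0.0145]] yaw01 170.6034856672089
M [[0.5965, -0.0761], [0.5298, -0.0638]] yaw01 169.55506738636973
rest [[0.5532 0.19   0.039 ]
 [0.4866 0.1837 0.039 ]]
348 249 [[ 0.5408 -0.0175  0.0951]]
365 215 [[ 0.6186 -0.0581  0.0083]]
398 240 [[ 0.5619 -0.1207  0.044 ]]
340 268 [[ 0.5071 -0.0042  0.009 ]]
375 185 [[ 0.6718 -0.0748  0.0588]]
```

```bash
cat > b.py <<'E'
from a import *
for nm,u,v,yaw in(("L",(346.38,251.07),(330.66,244.13),-9.5),("M",(372.33,255.14),(353.76,240.12),-9.5),("T",(248.03,278.09),(248.19,306.51),5.4)):
    y=np.radians(yaw)
    r=least_squares(lambda p:np.r_[caphull(d["top"],p,y)-u,caphull(d["scene"],p,y)-v],[.53,0,.08],x_scale=.01)
    z=.039 if nm=="T" else .088
    rt=least_squares(lambda p:caphull(d["top"],np.r_[p,z],y)-u,[.53,0],x_scale=.01).x
    rs=least_squares(lambda p:caphull(d["scene"],np.r_[p,z],y)-v,[.53,0],x_scale=.01).x
    print(nm,"both",r.x,"res",r.fun,"top",rt,"scene",rs)
f=d["scene"]["frame"].clip(0,255).astype(np.uint8)
cv2.imwrite("pics/s1.png",cv2.resize(cv2.convertScaleAbs(f[205:295,285:400],alpha=1.4),None,fx=6.6,fy=6.6,interpolation=cv2.INTER_CUBIC))
# rest tube: cross-section profile along tube, in top image (bare body edges) and rest plate tops
f=d["top"]["frame"].clip(0,255).astype(np.uint8)
cv2.imwrite("pics/r1.png",cv2.resize(cv2.convertScaleAbs(f[235:290,225:275],alpha=1.3),None,fx=10,fy=10,interpolation=cv2.INTER_CUBIC))
E
python3 b.py | tail -3
```

```text
L both [ 0.5367 -0.0153  0.0875] res [ 0.299   0.3094 -0.3657 -0.0273] top [ 0.5373 -0.0147] scene [ 0.5353 -0.0152]
M both [ 0.5288 -0.0649  0.0872] res [ 0.3302  0.1782 -0.3491  0.1368] top [ 0.5291 -0.0642] scene [ 0.5275 -0.0648]
T both [0.4865 0.1829 0.0381] res [ 0.4017  0.1599 -0.4482 -0.0629] top [0.4868 0.1836] scene [0.4846 0.1828]
```

View pics/r1.png

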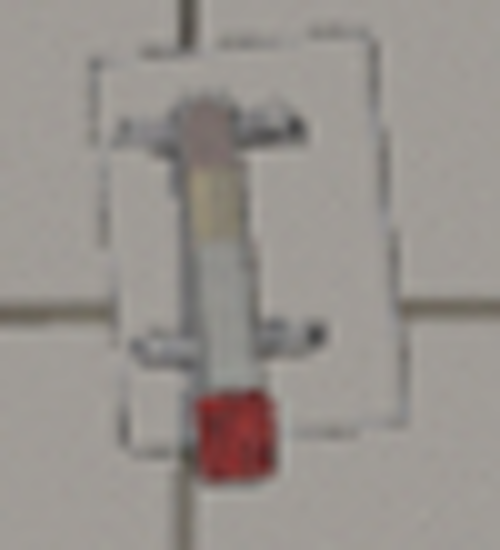

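View pics/s1.png

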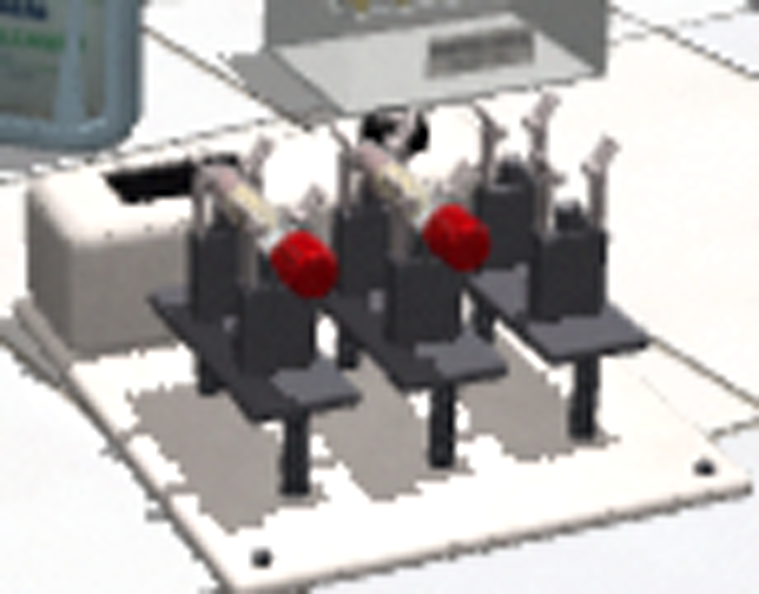

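r1 shows the rest tube running from its foot (206,100) to its cap end (237,480), yaw about 5°. s1 shows the right-hand place empty, with neighbour caps at (303,265) and (458,238). I'll move above the rest.

{"api": "play_rows", "payload": {"plan": "0.96 -1 0 0 0 0.52 50;0.96 -1 0 0 0 0.52 50;0.96 -1 0 0 0 0.52 50;0.96 -1 0 0 0 0.52 50;0.96 -1 0 0 0 0.52 50;0.96 -1 0 0 0 0.52 50;0.96 -1 0 0 0 0.52 50;0.96 -1 0 0 0 0.52 50;0.96 -1 0 0 0 0.52 50;0.96 -1 0 0 0 0.52 50", "grip_force": 15}}

```text
time_s: 1.53
position: [0.5288, 0.1933, 0.2058]
tcp_rot: [-0.048, 0.999, 0.0, 0.0]
wrist_force: [0.4, 1.1, 0.2]
gripper_width: 0.05
grip_force: 0.0
```

{"api": "play_rows", "payload": {"plan": "0 0 -0.6 0 0 0 50;0 0 -0.6 0 0 0 50;0 0 -0.6 0 0 0 50;0 0 0 0 0 0 50;0 0 0 0 0 0 50;0 0 0 0 0 0 50"}}

```text
time_s: 2.03
position: [0.5281, 0.1954, 0.1527]
tcp_rot: [-0.047, 0.999, 0.0, 0.001]
wrist_force: [0.8, 0.0, 0.8]
gripper_width: 0.0497
grip_force: 0.0
```

```bash
cat > st.py <<'E'
from station import env; import numpy as np
from scipy.spatial.transform import Rotation as R
np.set_printoptions(precision=4,suppress=True)
s=env.read_state(); M=R.from_quat(s["tcp_rot"]).as_matrix()
print("t",round(s["time_s"],2),"pos",s["position"],"toolz",M[:,2],"ydeg",np.degrees(np.arctan2(M[1,1],M[0,1])),"w",s["gripper_width"],"F",s["wrist_force"],"T",s["ft_torque"],"grip",s["grip_force"],"j",s["joint_positions"])
E
python3 st.py
```

```text
t 2.03 pos [0.5281 0.1954 0.1527] toolz [ 0.0015  0.0005 -1.    ] ydeg 95.3869056739208 w 0.0496966107724812 F [0.8125 0.0034 0.8388] T [ 0.0836  0.0037 -0.0388] grip 0.0 j [ 0.2536  0.1309  1.4274  0.0001  1.5817 -1.4112]
```

{"api": "play_rows", "payload": {"plan": "-0.04 -0.29 -0.7 0 0 0 50;0 0 -0.7 0 0 0 50;0 0 -0.7 0 0 0 50;0 0 -0.7 0 0 0 50;0 0 -0.6 0 0 0 50;0 0 -0.5 0 0 0 50;0 0 -0.3 0 0 0 50;0 0 -0.22 0 0 0 50;0 0 0 0 0 0 50;0 0 0 0 0 0 50"}}

```text
time_s: 2.87
position: [0.5272, 0.1867, 0.0199]
tcp_rot: [-0.047, 0.999, 0.0, 0.001]
wrist_force: [-0.4, 0.4, -0.1]
gripper_width: 0.0499
grip_force: 0.0
```

```bash
python3 st.py; python3 - <<'E'
from h import *; from station import env
g=env.grab_frame("scene"); f=g["frame"]
cv2.imwrite("pics/g1.png",cv2.resize(cv2.convertScaleAbs(f[230:340,180:320],alpha=1.4),None,fx=5,fy=5,interpolation=cv2.INTER_CUBIC))
E
```

```text
t 2.87 pos [0.5272 0.1867 0.0199] toolz [ 0.0016  0.0004 -1.    ] ydeg 95.38797505303532 w 0.0498770485895914 F [-0.3648  0.3892 -0.1127] T [ 0.0277 -0.0111  0.0181] grip 0.0 j [ 0.2389  0.2158  1.6037  0.      1.3205 -1.4259]
```

View pics/g1.png

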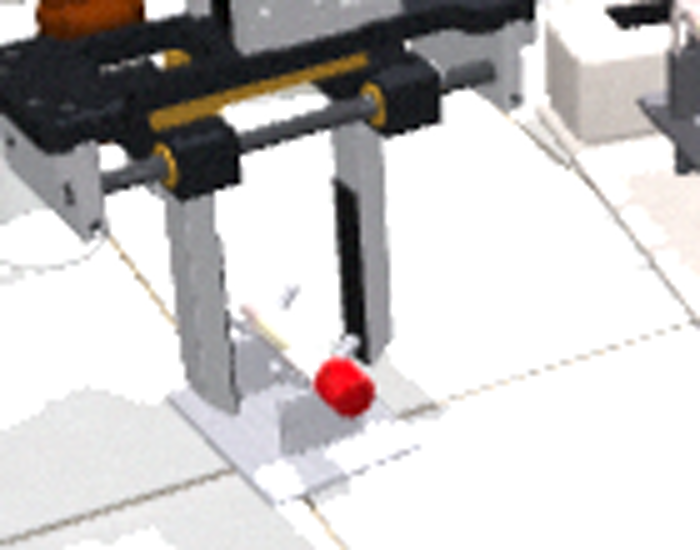

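The fingers straddle the tube between the plates, with the tube near (290,340) between fingers at (215,330) and (365,280). I'll close gently.

{"api": "play_rows", "payload": {"plan": "0 0 0 0 0 0 8;0 0 0 0 0 0 8;0 0 0 0 0 0 8;0 0 0 0 0 0 8;0 0 0 0 0 0 8;0 0 0 0 0 0 8;0 0 0 0 0 0 8;0 0 0 0 0 0 8", "grip_force": 6}}

```text
time_s: 3.58
position: [0.5265, 0.1875, 0.0193]
tcp_rot: [-0.047, 0.999, 0.001, 0.0]
wrist_force: [-0.4, 4.1, 1.4]
gripper_width: 0.0126
grip_force: 6.0
```

```bash
python3 st.py
```

```text
t 3.58 pos [0.5265 0.1875 0.0193] toolz [ 0.0004  0.0022 -1.    ] ydeg 95.38340159888806 w 0.012586518586952854 F [-0.395   4.1128  1.3963] T [ 0.7186  0.0866 -0.0083] grip 5.9938399493694305 j [ 0.2393  0.2161  1.6047  0.0021  1.3198 -1.4259]
```

{"api": "play_rows", "payload": {"plan": "0 0.03 0 0 0 0 8;0 0 0 0 0 0 8;0 0 0 0 0 0 8;0 0 0 0 0 0 8"}}

```text
time_s: 3.92
position: [0.5265, 0.1875, 0.0192]
tcp_rot: [-0.047, 0.999, 0.0, 0.0]
wrist_force: [-1.6, 2.2, 3.5]
gripper_width: 0.0121
grip_force: 6.0
```

```bash
python3 st.py
```

```text
t 3.92 pos [0.5265 0.1875 0.0192] toolz [ 0.0003  0.0005 -1.    ] ydeg 95.37567431973757 w 0.012090437563817745 F [-1.5988  2.2294  3.4782] T [0.5526 0.207  0.0506] grip 5.99388912320137 j [ 0.2404  0.2168  1.6041  0.0004  1.3203 -1.4243]
```

{"api": "play_rows", "payload": {"plan": "0 0.02 0 0 0 0 8;0 0 0 0 0 0 8;0 0 0 0 0 0 8;0 0 0.1 0 0 0 8;0 0 0.3 0 0 0 8;0 0 0.6 0 0 0 8;0 0 1 0 0 0 8;0 0 1 0 0 0 8;0 0 1 0 0 0 8;0 0 0.6 0 0 0 8", "grip_force": 35}}

```text
time_s: 4.75
position: [0.5278, 0.1876, 0.1611]
tcp_rot: [-0.047, 0.999, 0.0, 0.003]
wrist_force: [1.0, -0.4, -0.4]
gripper_width: 0.0114
grip_force: 35.0
```

```bash
python3 st.py
```

```text
t 4.75 pos [0.5278 0.1876 0.1611] toolz [ 0.0051  0.0003 -1.    ] ydeg 95.34437475774413 w 0.01144986856872083 F [ 1.011  -0.4149 -0.4253] T [ 0.0564 -0.0149 -0.0101] grip 34.989890456199646 j [ 0.2409  0.1186  1.4244 -0.0009  1.5937 -1.4232]
```

{"api": "play_rows", "payload": {"plan": "0.11 -0.8 0 0 0 -0.24 8;0.11 -1 0 0 0 -0.24 8;0.11 -1 0 0 0 -0.24 8;0.11 -1 0 0 0 -0.24 8;0.11 -1 0 0 0 -0.24 8;0.11 -1 0 0 0 -0.24 8;0.11 -1 0 0 0 -0.24 8;0.11 -1 0 0 0 -0.24 8;0.11 -1 0 0 0 -0.24 8;0.11 -1 0 0 0 -0.24 8"}}

```text
time_s: 5.58
position: [0.5591, -0.1082, 0.1572]
tcp_rot: [0.08, 0.997, -0.0, -0.0]
wrist_force: [1.0, 0.2, -0.5]
gripper_width: 0.0119
grip_force: 35.0
```

{"api": "play_rows", "payload": {"plan": "0 -0.5 -0.3 0 0 0 8;0 0 -0.3 0 0 0 8;0 0 0 0 0 0 8;0 0 0 0 0 0 8;0 0 0 0 0 0 8;0 0 0 0 0 0 8"}}

```text
time_s: 6.08
position: [0.5597, -0.12, 0.1395]
tcp_rot: [0.078, 0.997, 0.0, 0.0]
wrist_force: [0.2, 0.2, -0.3]
gripper_width: 0.011
grip_force: 35.0
```

```bash
python3 st.py; python3 - <<'E'
from h import *; from station import env; import pickle
d={n:avg(env,n) for n in("top","scene")}; pickle.dump(d,open("f2.pkl","wb"))
for n in d: print(n,[tuple(map(float,b)) for b in blobs(d[n])])
a=cv2.convertScaleAbs(d["top"]["frame"].clip(0,255).astype(np.uint8)[200:290,325:435],alpha=1.4)
b=cv2.convertScaleAbs(d["scene"]["frame"].clip(0,255).astype(np.uint8)[180:290,290:420],alpha=1.4)
r=lambda i,k:cv2.resize(i,None,fx=k,fy=k,interpolation=cv2.INTER_CUBIC)
a=r(a,3.5);b=r(b,3); o=np.zeros((330,780,3),np.uint8);o[:a.shape[0],:a.shape[1]]=a;o[:b.shape[0],390:390+b.shape[1]]=b;cv2.imwrite("pics/h1.png",o)
E
python3 st.py
```

```text
t 6.08 pos [ 0.5597 -0.12    0.1395] toolz [ 0.0008 -0.     -1.    ] ydeg 81.07113639209518 w 0.010964104078129656 F [ 0.1706  0.2444 -0.3288] T [ 0.0707 -0.0258 -0.0192] grip 34.98978853225708 j [-0.3104  0.1579  1.4233  0.0002  1.5597 -1.7253]
top [(569.7, 144.31, 26.0), (568.27, 151.02, 24.0), (566.66, 158.59, 26.0), (565.04, 165.96, 26.0), (563.38, 173.4, 25.0), (372.62, 255.48, 44.0)]
scene [(379.15, 203.69, 75.0), (198.77, 232.15, 77.0), (198.02, 237.53, 105.0), (353.82, 240.47, 75.0), (330.68, 244.52, 75.0), (204.36, 254.09, 17.0)]
t 6.68 pos [ 0.5594 -0.1212  0.1389] toolz [-0.0001  0.0001 -1.    ] ydeg 80.96653049364738 w 0.011265157678186118 F [ 0.2139 -0.1808 -0.4018] T [ 0.0338 -0.0467  0.0152] grip 34.989829659461975 j [-0.3124  0.1588  1.4235  0.0001  1.5594 -1.7255]
```

View pics/h1.png

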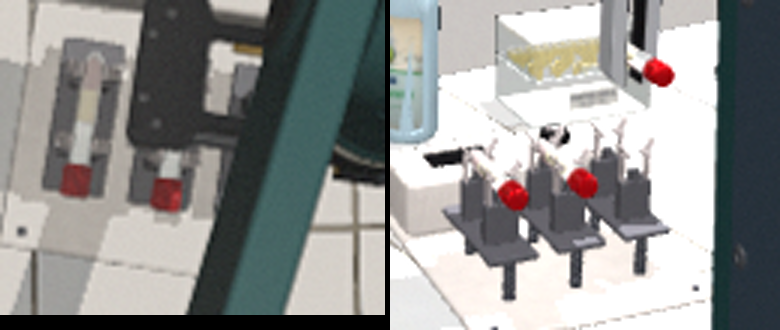

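h1 shows the arm hiding the empty place in the top view. In the scene view, the held cap is at (658,72) above the empty clips at (615,155). I'll measure the held cap relative to the neighbours with the same camera.

```bash
python3 - <<'E'
from h import *; import pickle; from scipy.optimize import least_squares
np.set_printoptions(precision=4,suppress=True)
d=pickle.load(open("f2.pkl","rb")); g=d["scene"]; y=np.radians(-9.1)
def s(v,z): return least_squares(lambda p:caphull(g,np.r_[p,z],y)-v,[.53,0],x_scale=.01).x
L=s((330.67,244.3),.088);M=s((353.8,240.3),.088);H=s((379.15,203.69),.1577)
ax=np.array([np.cos(y),np.sin(y)]);n=np.array([-ax[1],ax[0]])
C=M-.05*n
print(L,M,"pitch",(M-L)@n,(M-L)@ax,"C",C,"H",H,"H-C along/across",(H-C)@ax,(H-C)@n)
print("expected held cap from FK",np.array([.5594,-.1207])-.0405*ax)
for dz in(-.002,.002): print(s((379.15,203.69),.1577+dz))
# carrier plates: dark mask orientation in top f1
t=pickle.load(open("f1.pkl","rb"))["top"]; f=t["frame"].mean(2)
m=np.zeros(f.shape,np.uint8); m[205:270,380:415]=(f[205:270,380:415]<110)
n_,l,st,c=cv2.connectedComponentsWithStats(m); i=1+np.argmax(st[1:,4]); 
pts=np.argwhere(l==i)[:,::-1].astype(np.float32); r=cv2.minAreaRect(pts); q=unproj(t,cv2.boxPoints(r),z=.045)
print(st[i],"plate centre",unproj(t,[r[0]],z=.045),q[:,:2].tolist(),[np.degrees(np.arctan2(*(q[(k+1)%4]-q[k])[1::-1])) for k in range(4)])
E
```

```text
[ 0.5346 -0.0148] [ 0.5058 -0.0465] pitch -0.03586080006542856 -0.02344603155849838 C [ 0.4979 -0.0959] H [ 0.5195 -0.1168] H-C along/across 0.024633261767250465 -0.017253312462155133
expected held cap from FK [ 0.5194 -0.1143]
[ 0.4673 -0.0756]
[ 0.5152 -0.1132]
[ 380  215   33   50 1267] plate centre [[ 0.5619 -0.1127  0.045 ]] [[0.5187601814853912, -0.0738557298026696], [0.612944855201234, -0.08532695113858033], [0.605233095972169, -0.15167945928835283], [0.5113863690739892, -0.1396523977730488]] [np.float64(-6.944137150205), np.float64(-96.6294059570859), np.float64(172.69698554815434), np.float64(83.6055610429667)]
```

```bash
cat > c.py <<'E'
from h import *; import pickle; from scipy.optimize import least_squares
np.set_printoptions(precision=4,suppress=True)
d=pickle.load(open("f2.pkl","rb")); g=d["scene"]; y=np.radians(-9.1); t=pickle.load(open("f1.pkl","rb"))
def s(g,v,z,y=y): return least_squares(lambda p:(caphull(g,np.r_[p*.01,z],y)-v),[53,0],diff_step=.01,x_scale=1).x*.01
def b(u,v,y=y): 
    r=least_squares(lambda p:np.r_[caphull(t["top"],p*.01,y)-u,caphull(t["scene"],p*.01,y)-v],[53,1,8],diff_step=.01); return r.x*.01,r.fun
yt=np.radians(5.4)
print("both L",*b((346.38,251.07),(330.66,244.13)),"M",*b((372.33,255.14),(353.76,240.12)),"T",*b((248.03,278.09),(248.19,306.51),yt))
print("top",s(t["top"],(346.38,251.07),.088),s(t["top"],(372.33,255.14),.088),s(t["top"],(248.03,278.09),.039,yt),"scene T",s(g,(248.19,306.51),.039,yt))
ax=np.array([np.cos(y),np.sin(y)]);n=np.array([-ax[1],ax[0]])
L=s(g,(330.67,244.3),.088);M=s(g,(353.8,240.3),.088);H=s(g,(379.15,203.69),.1577)
C=M-.05*n
print(L,M,"pitch",(M-L)@n,(M-L)@ax,"C",C,"H",H,"H-C along/across",(H-C)@ax,(H-C)@n)
print("expected held cap from FK",np.array([.5594,-.1207])-.0405*ax)
E
python3 c.py
```

```text
both L [ 0.5369 -0.0153  0.0873] [ 0.3272  0.2087 -0.3957 -0.0072] M [ 0.5288 -0.0648  0.0875] [ 0.2922  0.1992 -0.3699  0.005 ] T [0.4864 0.1829 0.0381] [ 0.4252  0.2156 -0.3941 -0.0479]
top [0.5372 0.    ] [0.5289 0.    ] [0.4878 0.    ] scene T [0.6545 0.    ]
[ 0.5346 -0.0148] [0.4751 0.    ] pitch 0.005198002556902828 -0.061114700955629424 C [ 0.4672 -0.0494] H [ 0.5195 -0.1168] H-C along/across 0.062301922293933 -0.058312112954331724
expected held cap from FK [ 0.5194 -0.1143]
```

```bash
sed -i 's/\[53,0\],diff_step=.01,x_scale=1/[53,18 if y>0 else -6],diff_step=.01,x_scale=1/' c.py; python3 c.py | tail -4
```

```text
both L [ 0.5369 -0.0153  0.0873] [ 0.3272  0.2087 -0.3957 -0.0072] M [ 0.5288 -0.0648  0.0875] [ 0.2922  0.1992 -0.3699  0.005 ] T [0.4864 0.1829 0.0381] [ 0.4252  0.2156 -0.3941 -0.0479]
top [ 0.5373 -0.0147] [ 0.5291 -0.0642] [0.4868 0.1836] scene T [0.4846 0.1828]
[ 0.5346 -0.0148] [ 0.5268 -0.0644] pitch -0.05021607474879567 0.00013803761010681363 C [ 0.5189 -0.1138] H [ 0.5195 -0.1168] H-C along/across 0.0010491904088977466 -0.0028980377924654813
expected held cap from FK [ 0.5194 -0.1143]
```

{"api": "play_rows", "payload": {"plan": "0 0 -0.4 0 0 0 8;0 0 -0.5 0 0 0 8;0 0 -0.4 0 0 0 8;0 0 -0.2 0 0 0 8;0 0 0 0 0 0 8;0 0 0 0 0 0 8;0 0 0 0 0 0 8"}}

```text
time_s: 7.27
position: [0.5599, -0.1213, 0.0945]
tcp_rot: [0.079, 0.997, -0.0, 0.001]
wrist_force: [-0.5, -0.2, 0.1]
gripper_width: 0.0114
grip_force: 35.0
```

```bash
python3 st.py; cat > e.py <<'E'
from h import *; from station import env; import pickle
d={n:avg(env,n) for n in("scene",)}; pickle.dump(d,open("f3.pkl","wb"))
print([tuple(map(float,b)) for b in blobs(d["scene"])])
b=cv2.convertScaleAbs(d["scene"]["frame"].clip(0,255).astype(np.uint8)[205:265,325:400],alpha=1.3)
cv2.imwrite("pics/h2.png",cv2.resize(b,None,fx=10,fy=10,interpolation=cv2.INTER_CUBIC))
E
python3 e.py; python3 st.py
```

```text
t 7.27 pos [ 0.5599 -0.1213  0.0945] toolz [ 0.0011 -0.0003 -1.    ] ydeg 80.97324756072283 w 0.01137579627720868 F [-0.4745 -0.2248  0.1186] T [-0.0075  0.0225 -0.0075] grip 34.98974919319153 j [-0.3123  0.1838  1.4846  0.0001  1.4721 -1.7256]
[(377.74, 224.52, 72.0), (198.76, 232.14, 77.0), (198.03, 237.52, 105.0), (353.75, 240.49, 74.0), (330.71, 244.53, 76.0), (204.39, 254.1, 16.0)]
t 7.57 pos [ 0.5598 -0.1212  0.0945] toolz [ 0.0011 -0.0003 -1.    ] ydeg 80.96925446531081 w 0.011196337787921985 F [-0.0762 -0.0189 -0.1116] T [ 0.005   0.0102 -0.0484] grip 34.989824295043945 j [-0.3123  0.1835  1.4849  0.0001  1.4721 -1.7255]
```

View pics/h2.png

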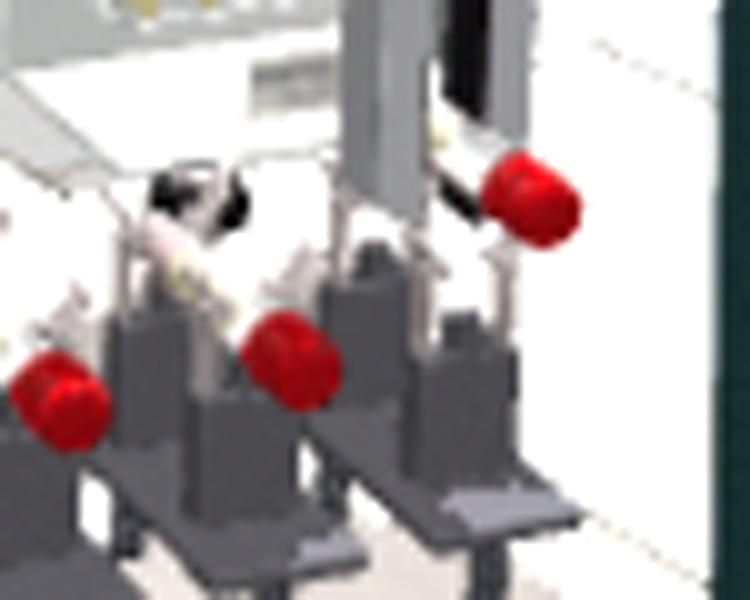

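h2 shows the held cap at (532,200). The near clip's leaves are at about (425,260) and (508,255), and the neighbour caps are at (293,360) and (62,402).

```bash
cat >> c.py <<'E'
print('---')
g=pickle.load(open("f3.pkl","rb"))["scene"]
L=s(g,(330.71,244.53),.088);M=s(g,(353.75,240.49),.088)
for z in(.1123,.1133,.1143):
  H=s(g,(377.74,224.52),z); C=M-.05*n
  print(L,M,"C",C,"H",H,"along/across",(H-C)@ax,(H-C)@n)
# where the held axis at clip planes (leaf-tip height, x=-20) should appear, in h2 pixels
mid=C+.0405*ax
for off in(-.02,.02):
  for yy in(-.013,0,.013):
    p=np.r_[mid+off*ax+yy*n,.102]; print(off,yy,((project(g,p)-[325,205])*10+4.5).round())
E
python3 c.py | sed -n '/---/,$p'
```

```text
---
[ 0.5337 -0.0143] [ 0.5261 -0.0638] C [ 0.5182 -0.1132] H [ 0.5216 -0.1185] along/across 0.004146347143002599 -0.004699365031249468
[ 0.5337 -0.0143] [ 0.5261 -0.0638] C [ 0.5182 -0.1132] H [ 0.5197 -0.1169] along/across 0.0020620326962760443 -0.0034715292143172134
[ 0.5337 -0.0143] [ 0.5261 -0.0638] C [ 0.5182 -0.1132] H [ 0.5178 -0.1154] along/across -2.2284944221540428e-05 -0.0022436904336563374
-0.02 -0.013 [[525. 211.]]
-0.02 0 [[469. 221.]]
-0.02 0.013 [[413. 230.]]
0.02 -0.013 [[434. 144.]]
0.02 0 [[379. 152.]]
0.02 0.013 [[325. 161.]]
```

Several cues agree that the tube is about 1.8 mm too far to −y. I'll correct that, then descend towards contact.

{"api": "play_rows", "payload": {"plan": "0.03 0.06 0 0 0 0 8;0 0 -0.15 0 0 0 8;0 0 -0.15 0 0 0 8;0 0 -0.1 0 0 0 8;0 0 -0.05 0 0 0 8;0 0 0 0 0 0 8;0 0 0 0 0 0 8"}}

```text
time_s: 8.15
position: [0.5602, -0.1193, 0.0801]
tcp_rot: [0.079, 0.997, 0.0, -0.0]
wrist_force: [-0.9, 0.2, 0.3]
gripper_width: 0.0114
grip_force: 35.0
```

```bash
python3 st.py
```

```text
t 8.15 pos [ 0.5602 -0.1193  0.0801] toolz [-0.0006  0.0003 -1.    ] ydeg 80.9682439853514 w 0.011394123465781171 F [-0.8609  0.224   0.294 ] T [ 0.015  -0.0265  0.0579] grip 34.98978137969971 j [-0.3089  0.1947  1.5015  0.0001  1.4461 -1.7221]
```

{"api": "play_rows", "payload": {"plan": "0 0 -0.05 0 0 0 8;0 0 -0.05 0 0 0 8;0 0 -0.05 0 0 0 8;0 0 0 0 0 0 8;0 0 0 0 0 0 8"}}

```text
time_s: 8.57
position: [0.5606, -0.1196, 0.0764]
tcp_rot: [0.079, 0.997, -0.0, 0.0]
wrist_force: [-0.5, -0.9, 2.3]
gripper_width: 0.0113
grip_force: 35.0
```

```bash
python3 st.py
```

```text
t 8.57 pos [ 0.5606 -0.1196  0.0764] toolz [ 0.0009 -0.0005 -1.    ] ydeg 80.96409224548177 w 0.011343682732580214 F [-0.4566 -0.9171  2.2845] T [-0.0964 -0.0216 -0.0599] grip 34.99218463897705 j [-0.309   0.1973  1.5061 -0.0002  1.4372 -1.722 ]
```

{"api": "play_rows", "payload": {"plan": "0 0 -0.05 0 0 0 8;0 0 -0.05 0 0 0 8;0 0 0 0 0 0 8;0 0 0 0 0 0 8"}}

```text
time_s: 8.9
position: [0.5607, -0.1196, 0.0734]
tcp_rot: [0.079, 0.997, -0.0, 0.001]
wrist_force: [-0.5, -0.9, 3.9]
gripper_width: 0.0116
grip_force: 35.0
```

```bash
python3 st.py
```

```text
t 8.9 pos [ 0.5607 -0.1196  0.0734] toolz [ 0.0011 -0.0005 -1.    ] ydeg 80.96502793316581 w 0.011589662630170399 F [-0.4963 -0.8748  3.8516] T [-0.1681  0.0154 -0.1024] grip 34.99489724636078 j [-0.309   0.1995  1.5096 -0.0001  1.4313 -1.7221]
```

{"api": "play_rows", "payload": {"plan": "0 -0.01 -0.05 0 0 0 8;0 0 -0.05 0 0 0 8;0 0 -0.05 0 0 0 8;0 0 -0.05 0 0 0 8;0 0 0 0 0 0 8;0 0 0 0 0 0 8"}}

```text
time_s: 9.4
position: [0.5611, -0.1197, 0.0683]
tcp_rot: [0.079, 0.997, -0.0, 0.001]
wrist_force: [-1.3, 0.4, 8.7]
gripper_width: 0.0119
grip_force: 35.0
```

{"api": "play_rows", "payload": {"plan": "0 0 -0.05 0 0 0 8;0 0 -0.05 0 0 0 8;0 0 -0.05 0 0 0 8;0 0 0 0 0 0 8;0 0 0 0 0 0 8"}}

```text
time_s: 9.82
position: [0.5617, -0.1199, 0.0647]
tcp_rot: [0.079, 0.997, -0.0, 0.002]
wrist_force: [-0.5, -0.2, 9.9]
gripper_width: 0.0116
grip_force: 35.0
```

```bash
python3 st.py
```

```text
t 9.82 pos [ 0.5617 -0.1199  0.0647] toolz [ 0.0039 -0.0007 -1.    ] ydeg 80.97318620497062 w 0.01159405975708474 F [-0.4789 -0.2122  9.9325] T [ 0.016   0.1862 -0.0402] grip 34.99929070472717 j [-0.3092  0.2063  1.5197  0.0005  1.4116 -1.7226]
```

{"api": "play_rows", "payload": {"plan": "0 0 -0.04 0 0 0 8;0 0 -0.04 0 0 0 8;0 0 0 0 0 0 8;0 0 0 0 0 0 8"}}

```text
time_s: 10.15
position: [0.5621, -0.1199, 0.0625]
tcp_rot: [0.079, 0.997, -0.0, 0.002]
wrist_force: [-0.4, -0.1, 9.0]
gripper_width: 0.0115
grip_force: 35.0
```

```bash
python3 st.py
```

```text
t 10.15 pos [ 0.5621 -0.1199  0.0625] toolz [ 0.0048 -0.0009 -1.    ] ydeg 80.97570325549444 w 0.011465861769565103 F [-0.3895 -0.1336  9.0339] T [-0.0284 -0.0099 -0.0347] grip 34.99821066856384 j [-0.3092  0.208   1.5222  0.0006  1.4066 -1.7226]
```

{"api": "play_rows", "payload": {"plan": "0 0 -0.04 0 0 0 8;0 0 -0.03 0 0 0 8;0 0 0 0 0 0 8;0 0 0 0 0 0 8"}}

```text
time_s: 10.48
position: [0.5619, -0.1198, 0.0594]
tcp_rot: [0.079, 0.997, -0.0, 0.002]
wrist_force: [0.5, -0.8, 6.7]
gripper_width: 0.0112
grip_force: 35.0
```

```bash
python3 st.py
```

```text
t 10.48 pos [ 0.5619 -0.1198  0.0594] toolz [ 0.004  -0.0006 -1.    ] ydeg 80.992364877261 w 0.011221990338188553 F [ 0.5266 -0.7725  6.65  ] T [-0.0337 -0.2039  0.0471] grip 34.95740532875061 j [-0.3091  0.2107  1.5256  0.0007  1.4013 -1.7228]
```

{"api": "play_rows", "payload": {"plan": "0 0 -0.03 0 0 0 8;0 0 -0.03 0 0 0 8;0 0 0 0 0 0 8;0 0 0 0 0 0 8"}}

```text
time_s: 10.82
position: [0.5619, -0.1198, 0.0579]
tcp_rot: [0.079, 0.997, -0.0, 0.002]
wrist_force: [-0.1, -0.8, 8.5]
gripper_width: 0.0114
grip_force: 35.0
```

```bash
python3 st.py; python3 e.py; python3 - <<'E'
import pickle
E
```

```text
t 10.82 pos [ 0.5619 -0.1198  0.0579] toolz [ 0.0042 -0.0007 -1.    ] ydeg 80.99517426643682 w 0.011434809405490631 F [-0.0705 -0.7647  8.4933] T [ 0.001  -0.1074  0.0538] grip 34.95771110057831 j [-0.3091  0.2118  1.5273  0.0006  1.3983 -1.7229]
[(591.03, 147.31, 24.0), (198.76, 232.15, 76.0), (198.04, 237.54, 106.0), (353.75, 240.49, 74.0), (375.4, 240.61, 75.0), (330.73, 244.52, 76.0), (204.36, 254.09, 16.0)]
```

View pics/h2.png

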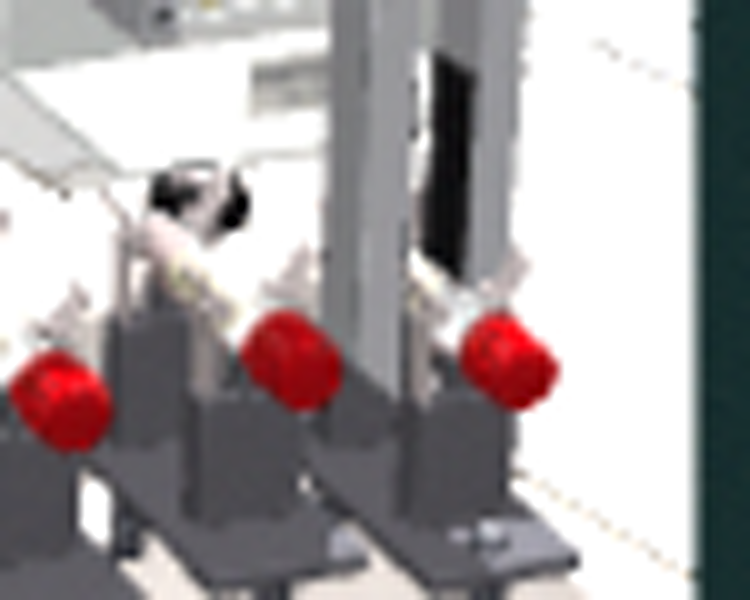

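h2 now shows the held cap at (510,360) above plate corner (578,560). That is almost the same offset as the neighbour's (cap (293,360), corner (365,565)), and the force dropped and then rose at the carrier's rate, so the tube has snapped in. I'll press slightly more to make sure it is home, still below 13 N, then ease back up.

{"api": "play_rows", "payload": {"plan": "0 0 -0.04 0 0 0 8;0 0 -0.04 0 0 0 8;0 0 0 0 0 0 8;0 0 0 0 0 0 8"}}

```text
time_s: 11.45
position: [0.562, -0.1199, 0.056]
tcp_rot: [0.079, 0.997, -0.0, 0.002]
wrist_force: [-0.1, -0.4, 10.1]
gripper_width: 0.0114
grip_force: 35.0
```

```bash
python3 st.py
```

```text
t 11.45 pos [ 0.562  -0.1199  0.056 ] toolz [ 0.0044 -0.0008 -1.    ] ydeg 80.99320113761824 w 0.011352483033681355 F [-0.0856 -0.4073 10.0663] T [-0.0362  0.0178  0.0562] grip 34.95795428752899 j [-0.3092  0.2134  1.5295  0.0006  1.3943 -1.7229]
```

{"api": "play_rows", "payload": {"plan": "0 0 0.08 0 0 0 8;0 0 0.08 0 0 0 8;0 0 0.08 0 0 0 8;0 0 0.06 0 0 0 8;0 0 0.03 0 0 0 8;0 0 0 0 0 0 8;0 0 0 0 0 0 8;0 0 0 0 0 0 8"}}

```text
time_s: 12.12
position: [0.5606, -0.1197, 0.0635]
tcp_rot: [0.079, 0.997, 0.0, 0.0]
wrist_force: [1.9, -0.3, 3.8]
gripper_width: 0.0113
grip_force: 34.9
```

```bash
python3 st.py
```

```text
t 12.12 pos [ 0.5606 -0.1197  0.0635] toolz [ 0.0006  0.0001 -1.    ] ydeg 80.97206448923669 w 0.011324409103502566 F [ 1.9098 -0.3444  3.8427] T [-0.0944 -0.6342  0.0489] grip 34.926323890686035 j [-0.3093  0.2074  1.5209  0.0002  1.4128 -1.7226]
```

{"api": "play_rows", "payload": {"plan": "0 0 0.06 0 0 0 8;0 0 0.06 0 0 0 8;0 0 0.02 0 0 0 8;0 0 0 0 0 0 8;0 0 0 0 0 0 8"}}

```text
time_s: 12.53
position: [0.5595, -0.1194, 0.067]
tcp_rot: [0.079, 0.997, 0.0, -0.001]
wrist_force: [1.2, -0.3, 0.1]
gripper_width: 0.0115
grip_force: 34.9
```

```bash
python3 st.py
```

```text
t 12.53 pos [ 0.5595 -0.1194  0.067 ] toolz [-0.0021  0.0006 -1.    ] ydeg 80.97231360154466 w 0.01149100683369934 F [ 1.2285 -0.2586  0.1141] T [-0.1226 -0.2939  0.0148] grip 34.92540657520294 j [-0.3093  0.2043  1.5172 -0.0001  1.4223 -1.7226]
```

{"api": "play_rows", "payload": {"plan": "0 0 0 0 0 0 18;0 0 0 0 0 0 24;0 0 0 0 0 0 30;0 0 0 0 0 0 30;0 0 0 0 0 0 30", "grip_force": 10}}

```text
time_s: 12.95
position: [0.56, -0.1195, 0.0676]
tcp_rot: [0.079, 0.997, 0.0, -0.0]
wrist_force: [-0.0, 0.7, -0.0]
gripper_width: 0.0297
grip_force: 0.0
```

{"api": "play_rows", "payload": {"plan": "0 0 0.2 0 0 0 30;0 0 0.4 0 0 0 30;0 0 0.7 0 0 0 30;0 0 1 0 0 0 30;0 0 1 0 0 0 30;0 0 1 0 0 0 30;0 1 0.5 0 0 0 30;0 1 0 0 0 0 30;0 1 0 0 0 0 30;0 1 0 0 0 0 30"}}

```text
time_s: 13.78
position: [0.5607, 0.0013, 0.2143]
tcp_rot: [0.079, 0.997, 0.0, 0.002]
wrist_force: [0.0, 1.0, 0.6]
gripper_width: 0.0303
grip_force: 0.0
```

{"api": "play_rows", "payload": {"plan": "-0.3 1 0 0 0 0 30;-0.3 1 0 0 0 0 30;-0.3 1 0 0 0 0 30;-0.3 1 0 0 0 0 30;-0.3 1 0 0 0 0 30;-0.3 1 0 0 0 0 30;0 0 0 0 0 0 30;0 0 0 0 0 0 30;0 0 0 0 0 0 30"}}

```text
time_s: 14.53
position: [0.5067, 0.18, 0.2128]
tcp_rot: [0.079, 0.997, -0.0, 0.001]
wrist_force: [0.9, 0.3, -0.4]
gripper_width: 0.0298
grip_force: 0.0
```

```bash
python3 st.py; python3 - <<'E'
from h import *; from station import env
d={n:avg(env,n,3) for n in("top","scene")}
for n in d: print([tuple(map(float,b)) for b in blobs(d[n])])
r=lambda i,k:cv2.resize(cv2.convertScaleAbs(i.clip(0,255).astype(np.uint8),alpha=1.4),None,fx=k,fy=k,interpolation=cv2.INTER_CUBIC)
a=r(d["top"]["frame"][200:290,325:435],3.5);b=r(d["scene"]["frame"][205:275,310:400],4.4)
o=np.zeros((330,790,3),np.uint8);o[:a.shape[0],:a.shape[1]]=a;o[:b.shape[0],390:390+b.shape[1]]=b;cv2.imwrite("pics/z1.png",o)
E
```

```text
t 14.53 pos [0.5067 0.18   0.2128] toolz [ 0.0015 -0.0003 -1.    ] ydeg 80.98031880644987 w 0.029806756229384754 F [ 0.8998  0.319  -0.3513] T [-0.0361  0.0025 -0.0193] grip 0.0 j [ 0.2363  0.0574  1.3881 -0.0007  1.6947 -1.1771]
[(569.71, 144.32, 25.0), (568.28, 151.01, 25.0), (566.67, 158.58, 26.0), (565.05, 165.99, 27.0), (563.65, 172.77, 26.0), (346.38, 251.08, 62.0), (372.33, 255.15, 65.0), (398.4, 259.48, 65.0)]
[(465.71, 166.26, 30.0), (430.28, 207.26, 30.0), (376.28, 236.61, 72.0), (197.92, 237.73, 89.0), (353.8, 240.32, 72.0), (330.71, 244.34, 75.0)]
```

View pics/z1.png

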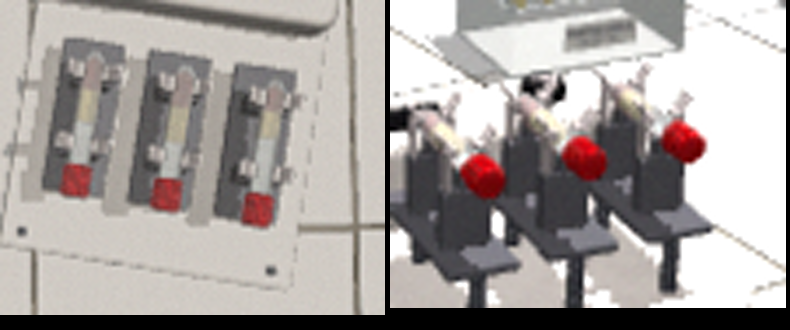

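z1 shows all three tubes clipped alike. In the full top image the caps are evenly spaced, at (346.4,251.1), (372.3,255.2) and (398.4,259.5). The arm is clear.

```bash
python3 -c "
from station import env
print(env.finish_job())"
```

```text
the job is handed in; nothing more can be done
None
```

The tube is clipped into the mixer's right-hand place (clip_c), level and in line with its neighbours in the last pictures. The highest press force I read was about 10 N. I let go, moved the arm clear and handed the job in at about 15 s; no verdict was shown.

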